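# Close the keyed cover of the shoe-cupboard dehumidifier

### The job

Close the dehumidifier on the ledge: with a fingertip in the round finger dish of its cover, turn the cover, either way, until the notch in its rim stands over the pin on the drum, then press the cover down fully home and take the hand away. Only touch, turn and press: do not grip the cover or lift it, and leave everything else on the ledge where it is.

Things in the scene. Friction and masses are not known exactly. Their poses are not given: they have to be found in the camera images.
- hub (a point): Centre of the flat top face of the dehumidifier's drum, on the cover's turning axis (vertical), 54 mm above the ledge. The drum is a squat white plastic cylinder 192 mm across and 50 mm high with vent slots round its side, fixed on a black rubber mat 4 mm thick, 250 x 540 mm. The grey cover, a disc 160 mm across and 20 mm thick, lies concentric above it.
- pin (a point): The drum's locating pin, white: a round bar 9 mm thick lying on the drum's top along a radius, from 66 to 90 mm from the axis, its rounded back 7.7 mm above the drum's top; its outer end, 88 mm from the axis and so outside the cover, turns up into an upright stub 12 mm thick and 26 mm high, which shows from above where the pin is. This point is on the bar's back, 72 mm from the axis. The pin does not move.
- notch (a point): The notch in the cover's rim: a slot 15.5 mm wide through the cover's whole thickness, open at the rim, from 63.5 to 80 mm from the axis. This point is the middle of the slot on the cover's underside, 72 mm from the axis. The cover's top is 20 mm above this point. When the cover is closed this point is at the height of the drum's top face.
- dish (a point): Centre of the flat floor of the finger dish in the cover: a round recess 52 mm across and 15 mm deep (upright walls, floor 5 mm above the cover's underside), 40 mm from the axis, diametrically opposite the notch. Closed gripper fingers fit in it with room to spare; pushing sideways on its wall turns the cover (freely, no end stop, about 1.5 N at the dish, stays where it is left), pressing on its floor presses the cover down.
- cover (a joint): How far the cover is pressed down, in m: 0 as it stands at the start (its underside 8 mm above the drum's top, just over the pin's back), 0.008 fully home with its underside on the drum. Negative: lifted (it comes up at most 15 mm). It slides stiffly, about 5 N, does not sink by itself and stays where it is left; off the pin by more than about 5 mm at the notch the pin blocks it, the pin's round back leads it in when less.
- torch: Bystander: small red torch lying on the mat beside the drum, 122 x 30 mm, 38 mm high over its switch; origin at the underside.
- tin: Bystander: round bare metal polish tin on the mat, 75 mm across, 28 mm high; origin at the underside.
- brush: Bystander: wooden shoe brush on the mat, bristles down, 130 x 45 x 42 mm; origin at the underside.
- bowl: Bystander: stainless key bowl, 140 mm across, 50 mm high, on the ledge to the left; origin at the underside.
- case: Bystander: hard grey sunglasses case, closed, 165 x 70 x 50 mm, on the ledge to the right; origin at the underside.
- tube: Bystander: yellow shuttle tube lying across the far edge of the ledge, 68 mm thick, 370 mm long; origin at the underside.
- spray: Bystander: white spray bottle, 52 mm across, 150 mm high, on the ledge to the left; origin at the underside.
Not all that is in view belongs to the job. What is shaped like the part that bears hub but green or yellow is not meant.

How it is judged:
By the outcome, as a careful person would: the job done as asked, in the order asked, and still so for the second after the job is handed in, with the robot touching nothing.
It also fails if it takes over 51 s, if anything falls off the work surface, if the arm or the gripper's body presses on something with over 40 N, if the wrist force passes 120 N, or if a joint passes its speed limit or range.

### The arm

A 6-joint arm with a two-finger parallel gripper is mounted at the origin on the work surface. World frame = base frame: x ahead of the robot, y to its left, z up, the work surface at z = 0. Lengths are in mm, angles in degrees, forces in N, time in s.
With the tool pointing down it reaches from about 350 to 850 mm from the base axis. Payload 8.1 kg.
Tool frame: the origin (TCP) lies between the finger pads; the fingertips stand 22 mm ahead of it and the grasp point (between the pads) lies 3 mm ahead of it; z points along the fingers, y is the direction in which the jaws open and shut (so a half turn about z gives the same grasp; the last joint's range is limited). The gripper opens to 85 mm and grips with 20 to 120 N. Pads are 22 mm wide; open, the fingers measure 114 mm over their backs; the gripper's body (76 mm by 85 mm) begins 54 mm behind the grasp point. The pads swing forward as they close: fully open they stand 13 mm farther back than shut.
Start: joints at [-4.893, 7.471, 85.268, -0, 87.261, -4.893], TCP at [600.005, 0.022, 253.292] pointing down, gripper open.
Joint ranges: [-169.43, 169.43], [-51.17, 129.36], [1.28, 143.12], [-76.62, 256.62], [0, 156.53], [-152.29, 152.29]. Speed limits (degrees/s): [136.94, 136.94, 159.86, 180, 180, 180].

### API

Orientations are given as [roll, pitch, yaw] about the fixed x, y, z axes, in that order (R = Rz(yaw) Ry(pitch) Rx(roll)).
In Python, from bench import r gives the robot as it stands.
- The arm moves only by the tool drive_tool, never from a script. Its argument "moves" is a list of rows, each a list of 2 entries, a list of its own where there are three numbers: the shift along the world's x, y, z in mm, then the turn about the world's z in degrees. A call has exactly 8 rows; each row is the pose to reach, as a shift and turn from the pose commanded when the call began; what a row does not reach only later rows make up. A row lasts 1/12 s, in which the tool goes at most 41.7 mm and 7.16 degrees, less where a joint would pass 70% of its speed; a pose out of reach is approached as far as the arm can. A call with a gripper value outside its range is refused whole. "fingers" is the finger opening in mm, from 0 to 85.4, set as the call begins (left out, the last holds). The fingers move at their own pace and stop on an object; "squeeze" is the grip in N (left out, the last holds). Time passes only in rows, so rows that repeat a pose let the fingers close, or fill a call up. It gives the time, the measured TCP pose, the force and the opening at its end, in the units of the state.
- r.sense(): the state, without advancing time (a new reading comes with each control period).
- r.snapshot(name): name is "scene" or "side" or "wrist"; returns a dict with "pixels" (420x560x3 uint8, red, green, blue), "camera_matrix" (3x3 intrinsics, pixels), "xyz" and "orientation" of the camera in the world. Camera axes: x right, y down, z forward; pixel columns grow to the right and rows downward; lengths in mm; the calibration is good to about 2 mm. A picture is of the moment at which its call begins. There is no depth.
- r.hand_in(): hands the job in, once; it reports no verdict.
The state is a dict: "time": time; "joint_pos": joint angles; "qd": joint speeds; "joint_efforts": joint torques, N m; "tool_pos": TCP position; "tcp_rot": TCP orientation; "ft_force": force on the tool from outside, world axes, zero at the start; "wrist_torque": the same for the moment, N m; "finger_gap": finger opening in mm.
Only numpy, scipy, OpenCV 4.12 (cv2) and the standard library are available. Lean on these libraries where they do the work, as an engineer would, in place of code of your own. Each camera call takes 0.05 s, during which the arm holds its last target.

## Working session

There is one attempt and no reset: what is moved stays moved. The work goes in short steps, Python scripts to look and compute and a tool call to move; the robot and the scene stay as the last step left them, time stands still between calls to the robot, and variables do not carry over. Pictures are saved under pics/ and viewed, and the job is handed in when it is done.

Besides the shell and the picture viewer there is one more tool, called after ">>>" by a JSON object that holds its "fn" and its "kwargs". drive_tool: Moves the arm, as the interface text tells. Its arguments: {"type":"object","properties":{"moves":{"type":"array","items":{"type":"array"}},"fingers":{"type":"number"},"squeeze":{"type":"number"}},"required":["moves"]}

```bash
mkdir -p pics; ls
cat > h.py <<'E'
import numpy as np,cv2,json
from bench import r
def snap(n,f):
    s=r.snapshot(n); cv2.imwrite('pics/'+f+'.png',cv2.cvtColor(s['pixels'],cv2.COLOR_RGB2BGR))
    np.savez('pics/'+f+'.npz',p=s['pixels'],K=s['camera_matrix'],t=s['xyz'],o=np.array(s['orientation']))
    return s
E
python3 - <<'E'
from h import *
for n in ['scene','side','wrist']:
    s=snap(n,n+'0'); print(n,s['camera_matrix'],s['xyz'],s['orientation'])
print(r.sense())
E
```

```text
pics
scene [[424.07220433   0.         275.55903383]
 [  0.         424.07220433 210.05221392]
 [  0.           0.           1.        ]] [1250.11555192 -840.40095804 1085.23658322] [-132.19471467   -0.38668414   41.17500139]
side [[524.6686838    0.         287.55618973]
 [  0.         524.6686838  207.60387597]
 [  0.           0.           1.        ]] [-274.16977697  905.59754555 1193.46227357] [-132.98955474    1.2010252  -138.69253243]
wrist [[318.08856006   0.         281.6701269 ]
 [  0.         318.08856006 206.93231455]
 [  0.           0.           1.        ]] [599.74061409  71.20031116 373.78481907] [ 1.63609752e+02  1.30270331e-01 -1.26358804e-02]
{'time': 0.15, 'joint_pos': array([-4.89426927e+00,  7.50598712e+00,  8.53153988e+01,  2.12279775e-04,
        8.72631524e+01, -4.89334912e+00]), 'qd': array([ 0.04357271, -0.10740592, -0.18418896,  0.07329307,  0.10097803,
        0.03016284]), 'joint_efforts': array([ 1.01583330e-03, -5.70061326e+01, -5.01160097e+01, -1.39109225e-04,
        9.69119486e-03, -7.10949371e-05]), 'tool_pos': array([5.99596850e+02, 4.54692465e-02, 2.52472531e+02]), 'tcp_rot': array([-1.79915788e+02, -7.42247904e-03,  8.99990641e+01]), 'ft_force': array([ 0.58117803, -0.77941601,  0.21898693]), 'wrist_torque': array([-0.01642512, -0.02639599,  0.00574238]), 'finger_gap': 85.4892443218417}
```

View pics/scene0.png

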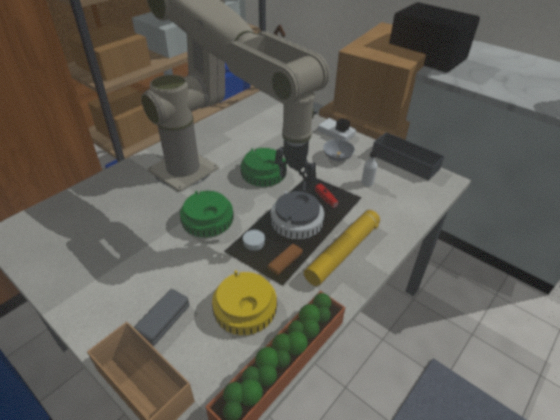

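View pics/side0.png

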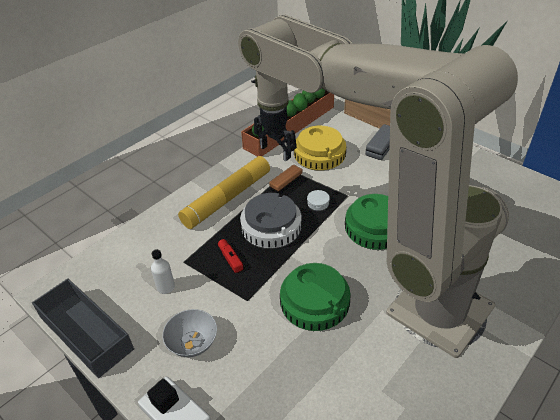

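View pics/wrist0.png

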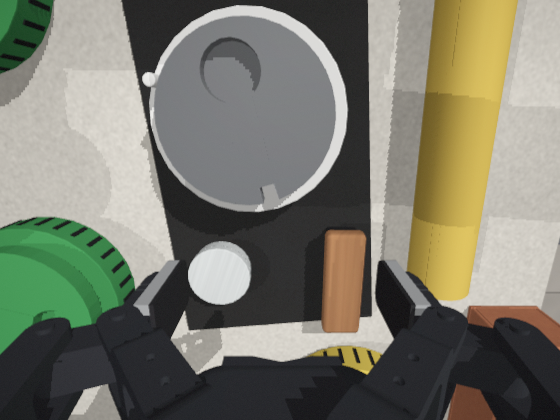

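Candidates: the grey cover on the white drum (wrist 248,108; scene 297,213; side 271,218). Lookalikes: green drums (scene 207,212 and 264,165) and yellow drum (scene 245,300). I choose the grey/white one on the mat. In the wrist view the pin stub is at (149,79), the dish at (231,70) and the notch at (270,195). Next, a close crop and measurement.

```bash
cat >> h.py <<'E'
from scipy.spatial.transform import Rotation as R
def load(f):
    d=np.load('pics/'+f+'.npz'); return d['p'],d['K'],d['t'],R.from_euler('xyz',d['o'],degrees=True).as_matrix()
def cast(px,z,K,t,M):
    px=np.atleast_2d(px).astype(float); d=np.c_[px,np.ones(len(px))]@np.linalg.inv(K).T@M.T
    return t+d*((z-t[2])/d[:,2])[:,None]
def rect(f,z,c,half=120,s=2.5):
    "top-down resample of plane z around c: image col=+x? col -> -y, row -> -x"
    p,K,t,M=load(f); n=int(2*half*s); v,u=np.mgrid[0:n,0:n]
    X=c[0]+half-v/s; Y=c[1]+half-u/s
    P=np.stack([X,Y,np.full_like(X,z,float)],-1)-t; q=P@M@K.T
    m=(q[...,:2]/q[...,2:]).astype(np.float32)
    return cv2.remap(cv2.cvtColor(p,cv2.COLOR_RGB2BGR),m[...,0],m[...,1],cv2.INTER_LINEAR)
E
python3 - <<'E'
from h import *
p,K,t,M=load('wrist0')
for n,px,z in [('cov',(248,108),82),('stub',(149,79),80),('dish',(231,70),82),('notch',(270,190),82)]: print(n,cast(px,z,K,t,M)[0])
p,K,t,M=load('side0')
for n,px,z in [('cov',(271,213),82)]: print(n,cast(px,z,K,t,M)[0])
c=cast((248,108),82,*load('wrist0')[1:])[0]
cv2.imwrite('pics/rw.png',rect('wrist0',82,c)); print(c)
b=cv2.cvtColor(load('wrist0')[0],cv2.COLOR_RGB2BGR)
cv2.imwrite('pics/crop.png',cv2.resize(b[0:230,120:380],None,fx=2.5,fy=2.5,interpolation=cv2.INTER_CUBIC))
E
```

```text
cov [569.57542651  75.72326598  82.        ]
stub [484.76447088  99.63896456  80.        ]
dish [556.06653003 106.53636161  82.        ]
notch [588.07440419   1.98950753  82.        ]
cov [553.52020905  76.18566912  82.        ]
[569.57542651  75.72326598  82.        ]
```

View pics/crop.png

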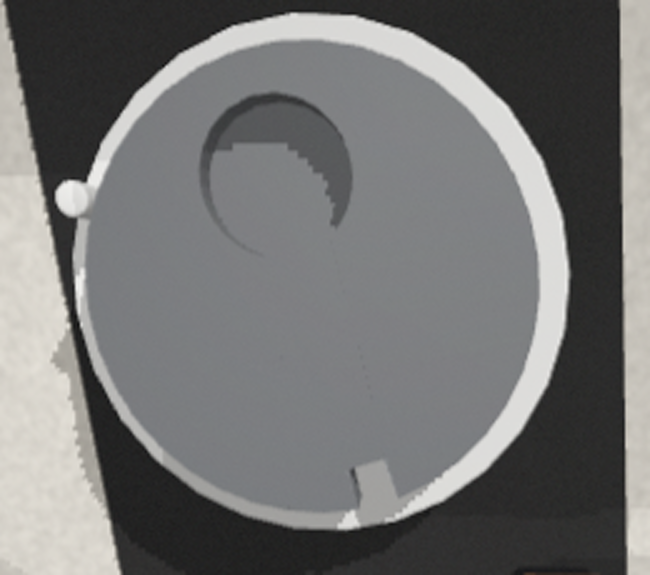

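View pics/rw.png

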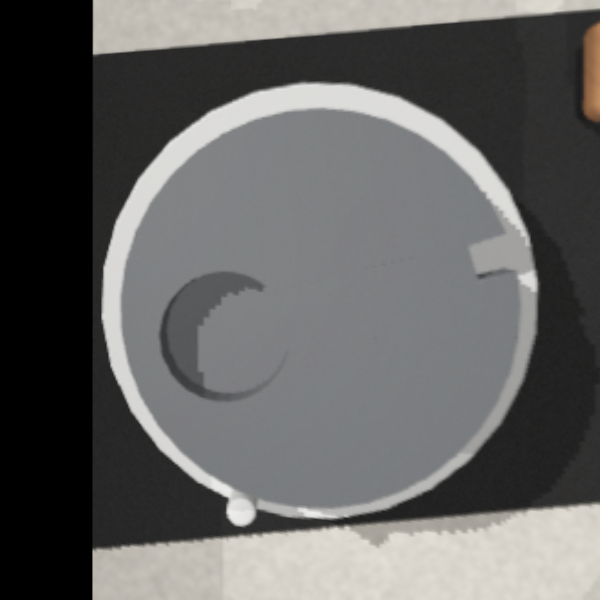

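```bash
python3 - <<'E'
from h import *
c=np.array([566.4,67.3])
a=rect('wrist0',82,c,100,2.6);b=rect('side0',82,c,100,2.6)
for i in (a,b):
    cv2.circle(i,(260,260),208,(0,0,255),1); cv2.circle(i,(260,260),3,(0,0,255),-1)
cv2.imwrite('pics/cmp.png',np.hstack([a,b])[:, :])
E
python3 -c "
import cv2;i=cv2.imread('pics/cmp.png');cv2.imwrite('pics/cmp2.png',cv2.resize(i,(800,400)))"
```

```text
(no output)
```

View pics/cmp2.png

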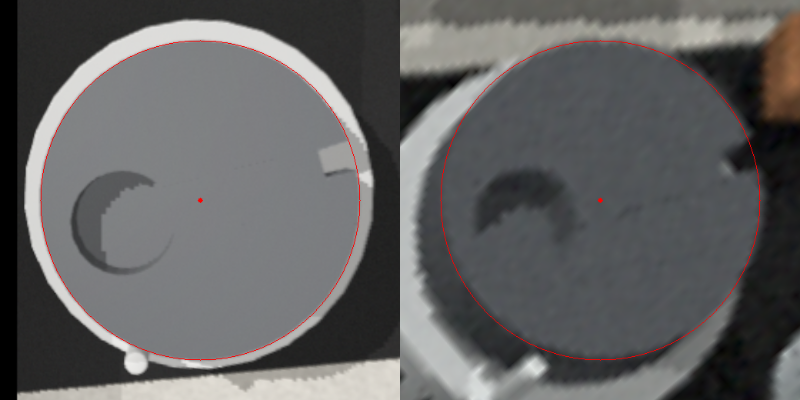

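>>> {"fn": "drive_tool", "kwargs": {"moves": [[[-10,25,-20],0],[[-20,50,-40],0],[[-30,75,-60],0],[[-40,95,-75],0],[[-45,105,-90],0],[[-45,105,-100],0],[[-45,105,-100],0],[[-45,105,-100],0]], "fingers": 0, "squeeze": 20}}

```text
time: 0.82
tool_pos: [554.9, 104.4, 152.9]
tcp_rot: [-179.9, 0.0, 90.0]
ft_force: [0.4, -0.4, 1.6]
finger_gap: -0.1
```

Both views agree on the cover circle: hub ≈ (566.4, 67.3), dish at 106.5°, pin at 158.4°, so I turn about 128° clockwise. I'm now descending into the dish.

>>> {"fn": "drive_tool", "kwargs": {"moves": [[[0,0,-15],0],[[0,0,-30],0],[[0,0,-40],0],[[0,0,-48],0],[[0,0,-53],0],[[0,0,-57],0],[[0,0,-60],0],[[0,0,-60],0]]}}

```text
time: 1.48
tool_pos: [555.0, 104.9, 93.0]
tcp_rot: [-180.0, 0.0, 90.0]
ft_force: [-0.7, -0.4, 0.1]
finger_gap: -0.2
```

Run:
```python
from h import *
snap('wrist','w1');s=snap('side','s1'); print(r.sense()['ft_force'])
b=cv2.cvtColor(s['pixels'],cv2.COLOR_RGB2BGR)
cv2.imwrite('pics/s1c.png',np.hstack([cv2.resize(b[150:270,210:330],(400,400),interpolation=cv2.INTER_CUBIC),cv2.resize(cv2.imread('pics/w1.png'),(400,400))]))
```

```text
[ 0.40679243  0.14961347 -0.35783613]
```

View pics/s1c.png

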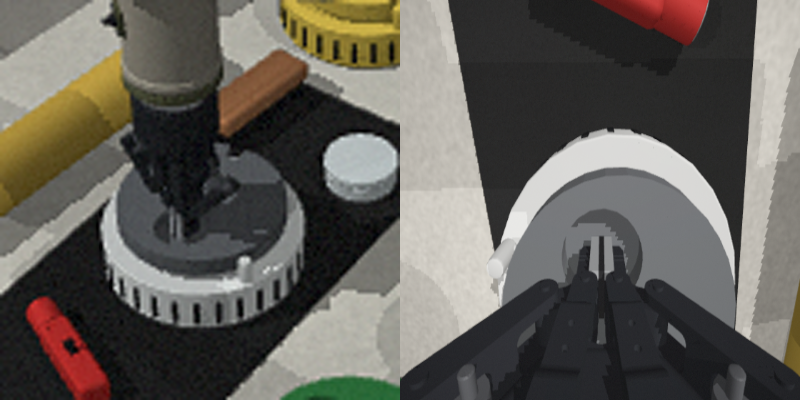

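The fingertip is centred in the dish with no contact force. Next is the first part of the arc.

>>> {"fn": "drive_tool", "kwargs": {"moves": [[[5.8,1.9,0],0],[[11.4,2.3,0],0],[[17.7,1.8,0],0],[[23.8,0.3,0],0],[[29.6,-2.1,0],0],[[34.9,-5.3,0],0],[[39.7,-9.4,0],0],[[39.7,-9.4,0],0]]}}

```text
time: 2.25
tool_pos: [592.6, 94.9, 92.0]
tcp_rot: [-179.6, 0.0, 90.0]
ft_force: [-7.8, 1.8, 1.1]
finger_gap: -0.2
```

```bash
cat >> h.py <<'E'
def both(f):
    snap('wrist','w'+f);s=snap('side','s'+f)
    b=rect('s'+f,82,(566.4,67.3),105,2); cv2.imwrite('pics/b'+f+'.png',np.hstack([cv2.resize(b,(400,400)),cv2.resize(cv2.imread('pics/w'+f+'.png'),(400,400))]))
E
python3 - <<'E'
from h import *
both('2')
E
```

```text
(no output)
```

View pics/b2.png

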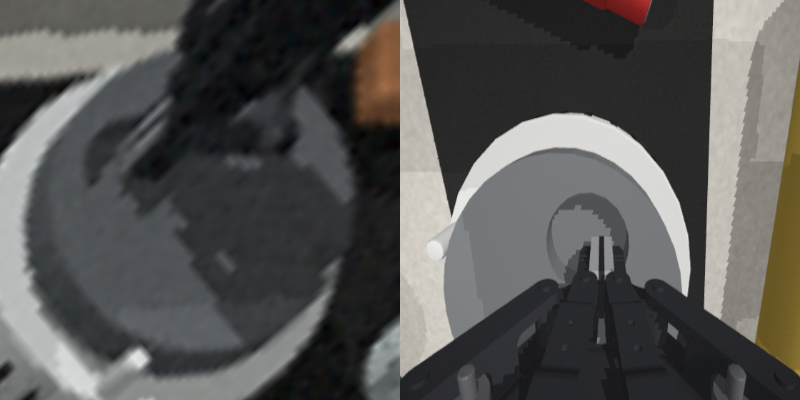

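>>> {"fn": "drive_tool", "kwargs": {"moves": [[[3.6,-4.2,0],0],[[6.7,-8.9,0],0],[[9.0,-14.0,0],0],[[10.7,-19.3,0],0],[[11.5,-24.8,0],0],[[11.6,-30.4,0],0],[[11.0,-35.9,0],0],[[11.0,-35.9,0],0]]}}

```text
time: 3.02
tool_pos: [605.6, 59.9, 92.7]
tcp_rot: [-179.9, -0.1, 90.0]
ft_force: [-1.9, 1.2, -0.4]
finger_gap: -0.0
```

Run:
```python
from h import *
both('3')
a=rect('w3',82,(566.4,67.3),105,2.8); cv2.imwrite('pics/r3.png',a)
```

```text
(no output)
```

View pics/b3.png

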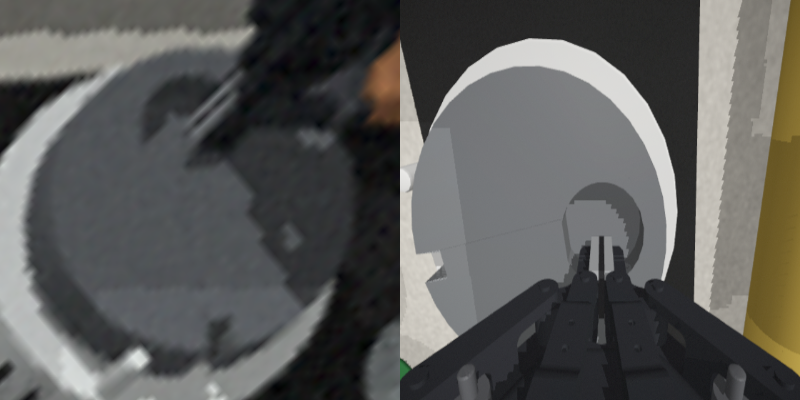

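View pics/r3.png

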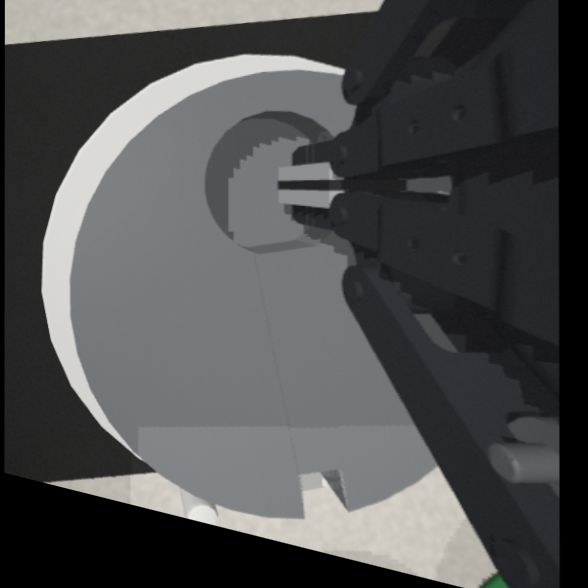

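The dish is now at about 9°, with the target near −21.5°, so about 30° remain.

>>> {"fn": "drive_tool", "kwargs": {"moves": [[[-0.8,-2.8,0],0],[[-1.5,-5.4,0],0],[[-3.0,-9.3,0],0],[[-5.0,-13.0,0],0],[[-6.0,-14.5,0],0],[[-6.9,-15.9,0],0],[[-6.9,-15.9,0],0],[[-6.9,-15.9,0],0]]}}

```text
time: 3.78
tool_pos: [599.4, 44.0, 93.8]
tcp_rot: [179.9, -0.0, 90.0]
ft_force: [0.8, 2.0, 1.6]
finger_gap: -0.2
```

Run:
```python
from h import *
both('4')
a=rect('w4',82,(566.4,67.3),105,2.8); cv2.imwrite('pics/r4.png',a)
a=rect('s4',82,(566.4,67.3),105,2.8); cv2.imwrite('pics/q4.png',a)
```

```text
(no output)
```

View pics/q4.png

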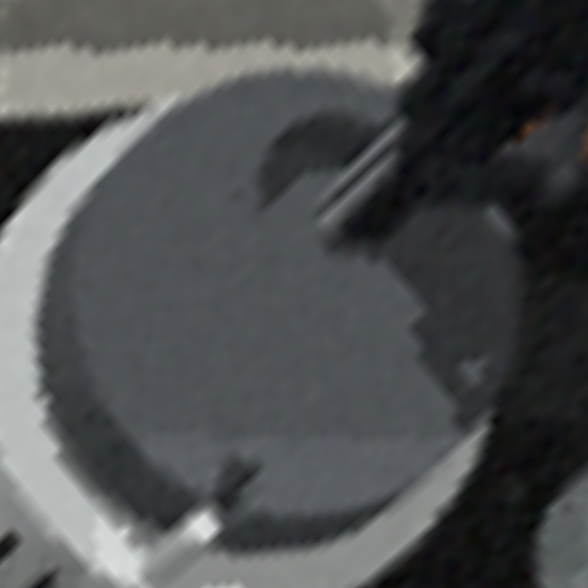

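View pics/r4.png

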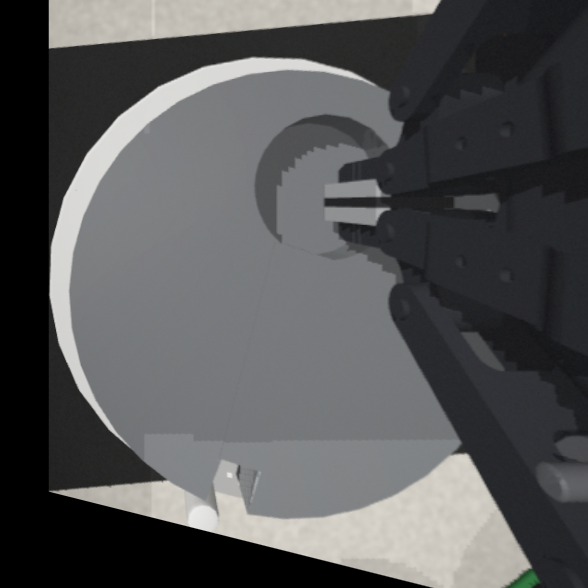

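About 5–6° remain: the notch is at 163–164° and the pin at about 158°.

>>> {"fn": "drive_tool", "kwargs": {"moves": [[[-0.5,-0.6,0],0],[[-1.0,-1.2,0],0],[[-1.5,-1.8,0],0],[[-2.0,-2.4,0],0],[[-2.4,-2.9,0],0],[[-2.4,-2.9,0],0],[[-2.4,-2.9,0],0],[[-2.4,-2.9,0],0]]}}

```text
time: 4.55
tool_pos: [596.3, 41.0, 93.3]
tcp_rot: [-180.0, -0.0, 90.0]
ft_force: [-0.9, 5.1, 2.1]
finger_gap: 0.0
```

Run:
```python
from h import *
both('5')
a=rect('w5',82,(566.4,67.3),105,2.8); cv2.imwrite('pics/r5.png',a)
a=rect('s5',82,(566.4,67.3),105,2.8); cv2.imwrite('pics/q5.png',a)
b=cv2.imread('pics/w5.png'); cv2.imwrite('pics/c5.png',cv2.resize(b[200:400,0:160],None,fx=3,fy=3))
```

```text
(no output)
```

View pics/q5.png

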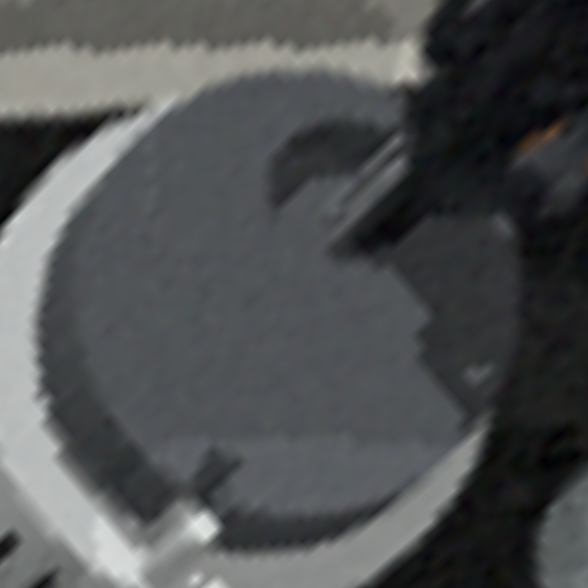

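View pics/r5.png

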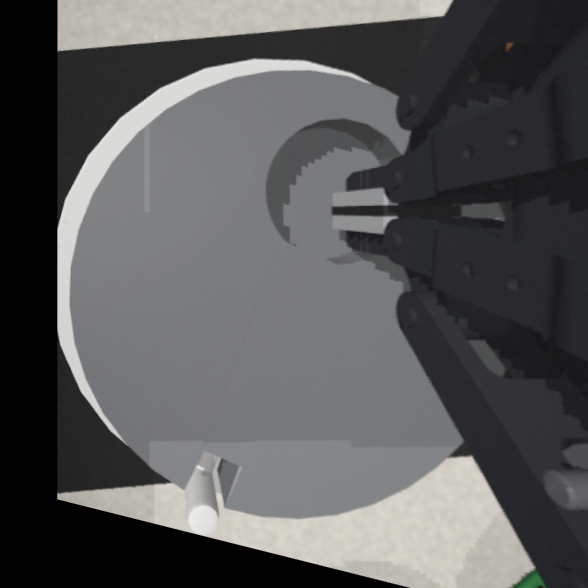

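View pics/c5.png

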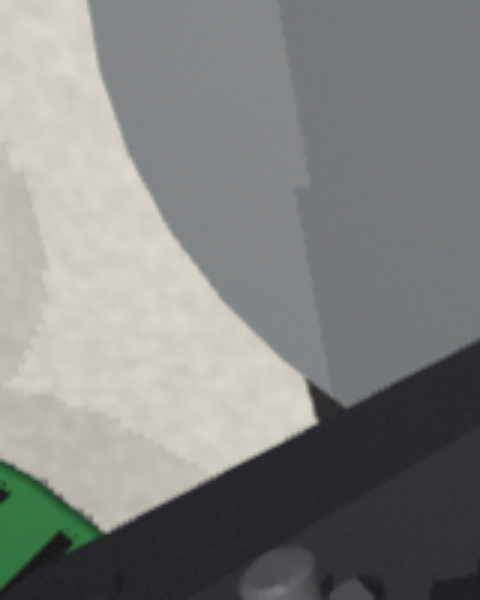

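Run:
```python
from h import *
p,K,t,M=load('w5'); print(t)
b=cv2.cvtColor(p,cv2.COLOR_RGB2BGR)
hub=np.array([566.4,67.3])
def proj(P): 
    q=(np.array(P)-t)@M@K.T; return q[:2]/q[2]
for a in (156,158,160): print(a,proj([*(hub+88*np.array([np.cos(np.radians(a)),np.sin(np.radians(a))])),80]),proj([*(hub+63.5*np.array([np.cos(np.radians(a)),np.sin(np.radians(a))])),82]))
x,y=proj([*(hub+75*np.array([np.cos(np.radians(158)),np.sin(np.radians(158))])),82]).astype(int)
print(x,y)
cv2.imwrite('pics/z5.png',cv2.resize(b[y-40:y+40,max(0,x-50):x+50],None,fx=7,fy=7,interpolation=cv2.INTER_CUBIC)); print(max(0,x-50),y-40)
a=rect('w5',82,hub+75*np.array([np.cos(np.radians(158)),np.sin(np.radians(158))]),30,10)
cv2.imwrite('pics/z5r.png',a)
```

```text
[596.37239573 112.1153033  214.77508903]
156 [ 15.7748867  136.07460632] [ 71.14708639 160.79358118]
158 [ 14.50046157 143.00227048] [ 69.99264749 165.6610803 ]
160 [ 13.50076753 149.94362569] [ 69.03140678 170.55490939]
42 155
0 115
```

View pics/z5r.png

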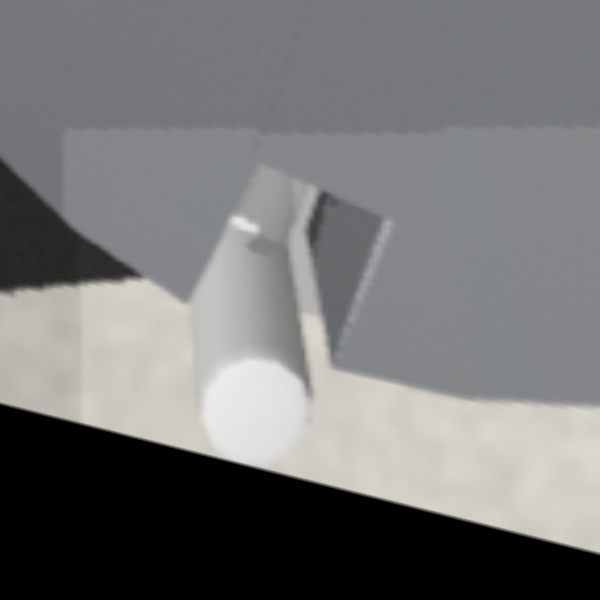

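The notch reads about 156.4° and the pin about 158.4°, an overshoot of about 2° (2.5 mm). That is inside the lead-in, but I'll correct it by nudging back from the opposite wall of the dish.

>>> {"fn": "drive_tool", "kwargs": {"moves": [[[3.2,4.0,0],0],[[6.0,8.9,0],0],[[8.0,14.0,0],0],[[9.0,17.5,0],0],[[9.4,19.5,0],0],[[9.5,20.2,0],0],[[9.6,20.8,0],0],[[9.6,20.8,0],0]]}}

```text
time: 5.32
tool_pos: [605.9, 61.8, 93.2]
tcp_rot: [-180.0, 0.0, 90.0]
ft_force: [-0.8, 0.6, -0.4]
finger_gap: -0.0
```

```bash
cat >> h.py <<'E'
def look(f):
    snap('wrist','w'+f); hub=np.array([566.4,67.3])
    a=rect('w'+f,82,hub+75*np.array([np.cos(np.radians(158)),np.sin(np.radians(158))]),30,6.7)
    b=rect('w'+f,82,hub,105,400/210)
    cv2.imwrite('pics/z'+f+'.png',np.hstack([cv2.resize(a,(400,400)),b[:400,:400]])); print(r.sense()['ft_force'],r.sense()['tool_pos'])
E
python3 - <<'E'
from h import *
look('6')
E
```

```text
[-0.9516455   0.57180801  0.36899456] [605.93236649  61.66565005  93.24549313]
```

View pics/z6.png

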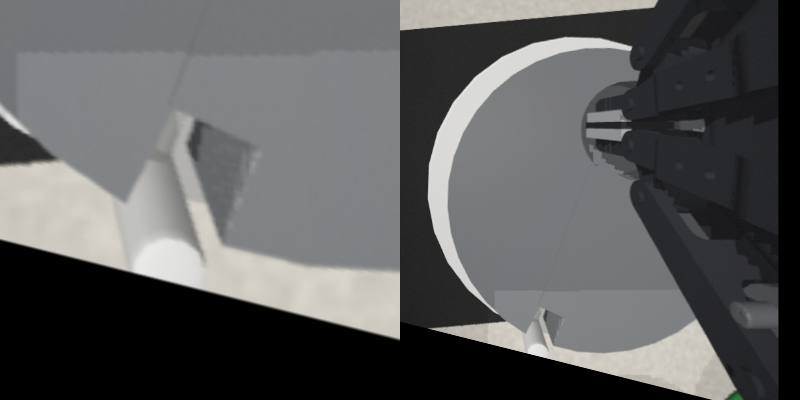

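>>> {"fn": "drive_tool", "kwargs": {"moves": [[[0.1,0.5,0],0],[[0.2,1.0,0],0],[[0.3,1.5,0],0],[[0.3,2.0,0],0],[[0.3,2.0,0],0],[[0.3,2.0,0],0],[[0.3,2.0,0],0],[[0.3,2.0,0],0]]}}

```text
time: 6.03
tool_pos: [606.3, 63.7, 93.3]
tcp_rot: [-180.0, 0.0, 90.0]
ft_force: [-0.1, -0.0, 0.2]
finger_gap: 0.2
```

Run:
```python
from h import *
look('7')
```

```text
[0.316652   0.27133173 0.05940314] [606.29100358  63.6894827   93.27757921]
```

View pics/z7.png

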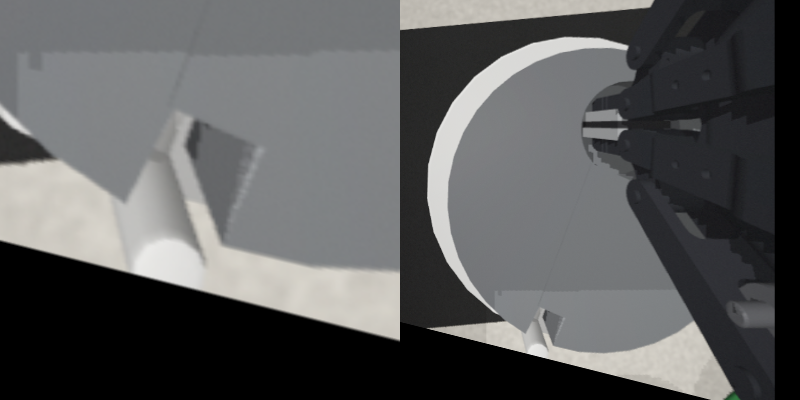

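>>> {"fn": "drive_tool", "kwargs": {"moves": [[[0.0,0.5,0],0],[[0.0,1.0,0],0],[[0.0,1.5,0],0],[[0.0,2.0,0],0],[[0.0,2.5,0],0],[[0.0,2.5,0],0],[[0.0,2.5,0],0],[[0.0,2.5,0],0]]}}

```text
time: 6.75
tool_pos: [606.3, 66.1, 93.2]
tcp_rot: [-180.0, 0.0, 90.0]
ft_force: [0.0, -0.4, 0.6]
finger_gap: 0.4
```

Run:
```python
from h import *
look('8')
```

```text
[ 0.24780667 -1.8441221   0.41269587] [606.29522707  66.12261909  93.29224312]
```

View pics/z8.png

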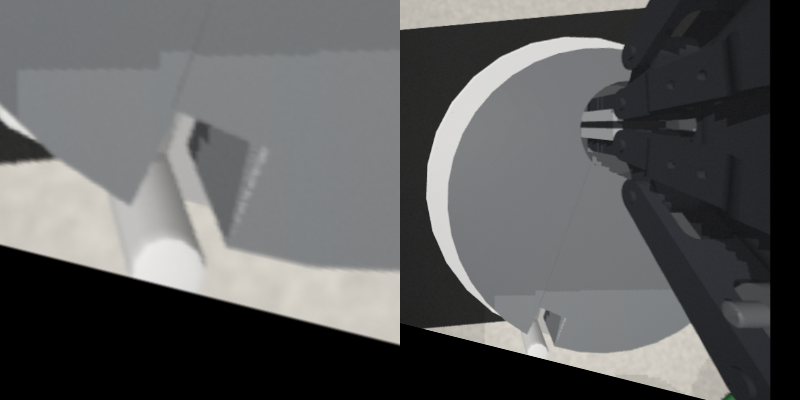

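>>> {"fn": "drive_tool", "kwargs": {"moves": [[[0.0,0.3,0],0],[[0.0,0.6,0],0],[[0.0,0.9,0],0],[[0.0,0.9,0],0],[[0.0,0.9,0],0],[[0.0,0.9,0],0],[[0.0,0.9,0],0],[[0.0,0.9,0],0]]}}

```text
time: 7.47
tool_pos: [606.2, 67.1, 93.3]
tcp_rot: [-180.0, -0.0, 90.0]
ft_force: [-1.9, -1.4, 0.5]
finger_gap: 0.3
```

Run:
```python
from h import *
look('9')
```

```text
[-0.93894283 -0.82179668  1.24481542] [606.22247629  67.12631604  93.24891634]
```

View pics/z9.png

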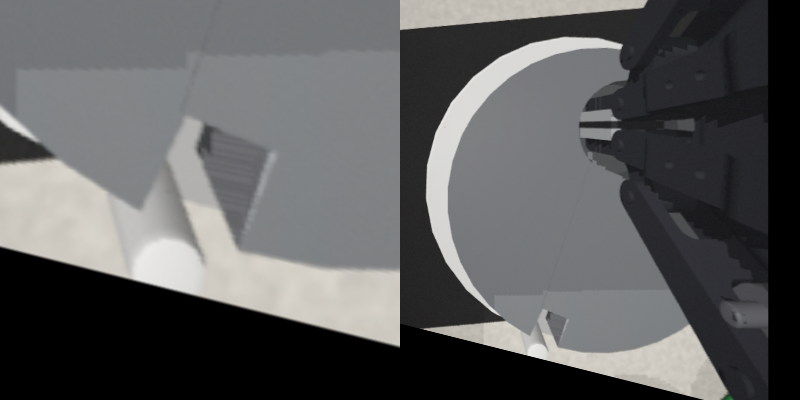

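The notch is now at about 158.6° and the pin at 158.4°. I'll centre the fingertip in the dish and check again.

>>> {"fn": "drive_tool", "kwargs": {"moves": [[[-0.3,-3.0,0],0],[[-1.0,-6.0,0],0],[[-1.7,-9.0,0],0],[[-2.3,-12.0,0],0],[[-2.7,-14.5,0],0],[[-2.7,-14.5,0],0],[[-2.7,-14.5,0],0],[[-2.7,-14.5,0],0]]}}

```text
time: 8.18
tool_pos: [603.7, 52.6, 93.3]
tcp_rot: [180.0, -0.0, 90.0]
ft_force: [-0.5, 0.4, -0.2]
finger_gap: 0.5
```

Run:
```python
from h import *
look('10')
```

```text
[-0.65328811 -0.42829817 -0.1508206 ] [603.64913911  52.69253041  93.33039517]
```

View pics/z10.png

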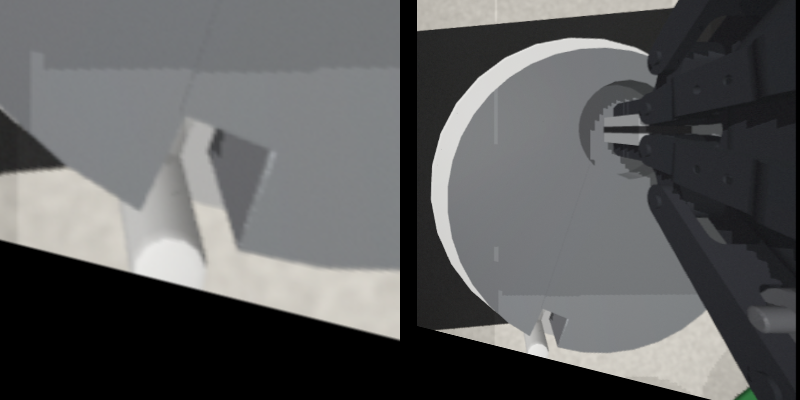

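The alignment holds. Now pressing down.

>>> {"fn": "drive_tool", "kwargs": {"moves": [[[0,0,-2],0],[[0,0,-4],0],[[0,0,-5.5],0],[[0,0,-7],0],[[0,0,-8.5],0],[[0,0,-10],0],[[0,0,-11],0],[[0,0,-11],0]]}}

```text
time: 8.9
tool_pos: [603.7, 52.8, 82.5]
tcp_rot: [180.0, -0.0, 90.0]
ft_force: [-1.6, 0.9, 2.8]
finger_gap: 0.2
```

>>> {"fn": "drive_tool", "kwargs": {"moves": [[[0,0,-0.5],0],[[0,0,-1.0],0],[[0,0,-1.5],0],[[0,0,-2.0],0],[[0,0,-2.5],0],[[0,0,-3.0],0],[[0,0,-3.0],0],[[0,0,-3.0],0]]}}

```text
time: 9.57
tool_pos: [603.9, 52.9, 80.9]
tcp_rot: [180.0, -0.0, 90.0]
ft_force: [-7.3, 1.1, 14.0]
finger_gap: 0.0
```

>>> {"fn": "drive_tool", "kwargs": {"moves": [[[0,0,-0.5],0],[[0,0,-1.0],0],[[0,0,-1.5],0],[[0,0,-2.0],0],[[0,0,-2.5],0],[[0,0,-2.5],0],[[0,0,-2.5],0],[[0,0,-2.5],0]]}}

```text
time: 10.23
tool_pos: [604.2, 53.3, 80.5]
tcp_rot: [179.9, -0.0, 90.0]
ft_force: [-15.2, 2.2, 30.5]
finger_gap: 0.3
```

Run:
```python
from h import *
look('11')
```

```text
[-15.29301941   2.35396633  29.17365284] [604.22024915  53.33807921  80.54703875]
```

View pics/z11.png

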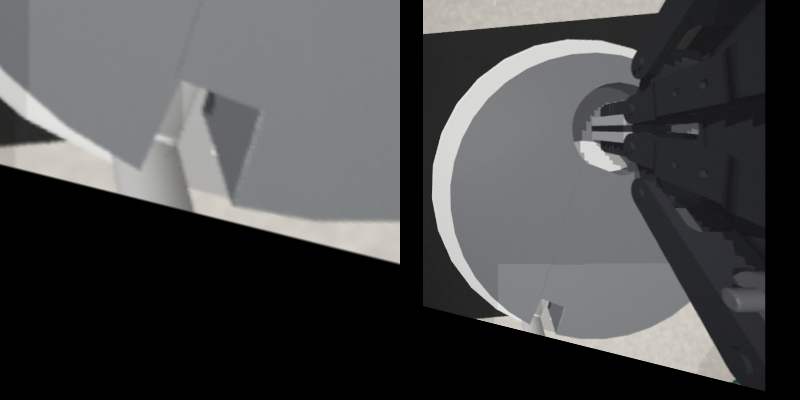

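The arm stopped at z ≈ 80.5–80.9, the expected closed height, with force climbing to 30 N, so the cover has bottomed out. Retracting straight up.

>>> {"fn": "drive_tool", "kwargs": {"moves": [[[0,0,2],0],[[0,0,4],0],[[0,0,7],0],[[0,0,15],0],[[0,0,30],0],[[0,0,60],0],[[0,0,90],0],[[0,0,120],0]]}}

```text
time: 10.95
tool_pos: [603.1, 52.5, 197.7]
tcp_rot: [-179.9, 0.0, 90.0]
ft_force: [0.1, -0.5, -0.3]
finger_gap: 0.1
```

>>> {"fn": "drive_tool", "kwargs": {"moves": [[[0,-10,15],0],[[0,-25,30],0],[[0,-40,45],0],[[0,-50,55],0],[[0,-55,60],0],[[0,-55,60],0],[[0,-55,60],0],[[0,-55,60],0]]}}

```text
time: 11.62
tool_pos: [603.1, -1.8, 255.4]
tcp_rot: [-179.9, -0.0, 90.0]
ft_force: [0.1, -0.4, -1.2]
finger_gap: 0.1
```

Run:
```python
from h import *
both('12'); print(r.sense()['time'],r.sense()['ft_force'])
snap('scene','sc12')
a=rect('w12',74,(566.4,67.3),105,400/210);b=rect('s12',74,(566.4,67.3),105,400/210)
for i in(a,b): cv2.circle(i,(200,200),152,(0,0,255),1)
cv2.imwrite('pics/f12.png',np.hstack([a[:400,:400],b[:400,:400]]))
```

```text
11.7167 [-0.97389686 -0.67642417 -0.16105772]
```

View pics/f12.png

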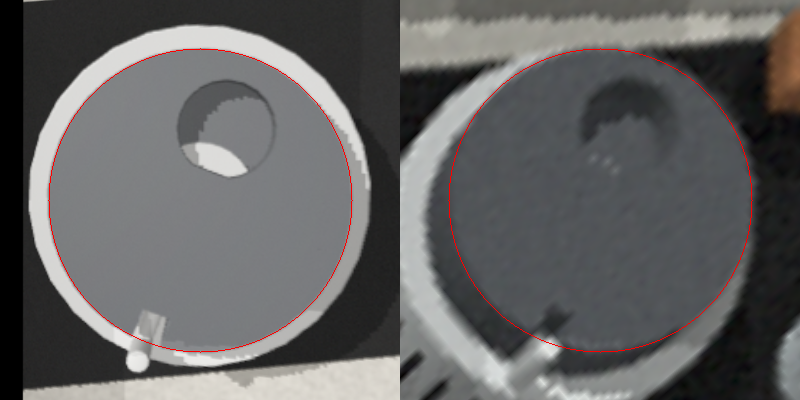

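View pics/s12.png

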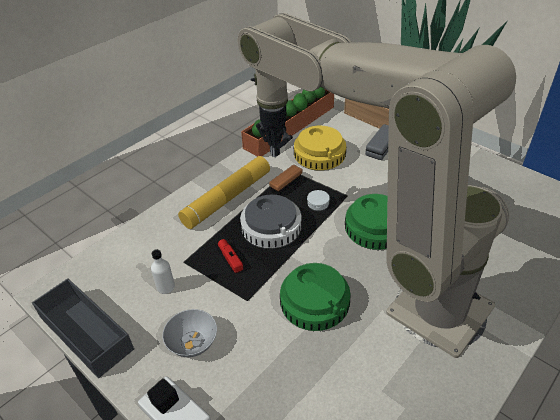

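Run:
```python
from h import *
print(r.hand_in())
```

```text
the job is handed in; nothing more can be done
None
```

The dehumidifier is closed and the job is handed in. With the closed fingertips in the dish, I turned the grey cover about 128° clockwise. That overshot by about 2°, so I nudged it back from the opposite wall of the dish. I then pressed it down with about 30 N and lifted the hand away at about 11 s on the robot's clock.

**Alignment before pressing:** the notch was at 158.6° and the pin at 158.4–158.6°.

**Fully home:** the arm stopped at a tool height of 80.5–80.9 mm, against 81 mm expected when closed. The cover then gave only about 0.4 mm for 16 N more.

**After retracting:** both the wrist and side views match the cover's rim at the closed height (74 mm), with the pin standing in the notch. The force reading was about 1 N, and in the side view the other objects look to be where they were.

**Unexplained:** a bright crescent shows in the dish in the last wrist pictures. I took it for a light reflection and did not check it further. No other check failed or disagreed.

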